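# Clamp the end panel onto the bee cage

## Robot

A 6-joint arm with a two-finger parallel gripper is mounted at the origin on the work surface. World frame = base frame: x ahead of the robot, y to its left, z up, the work surface at z = 0. Lengths are in m, angles in rad, forces in N, time in s.
With the tool pointing down it reaches from about 0.35 to 0.875 m from the base axis. Payload 4.2 kg.
Tool frame: the origin (TCP) lies between the finger pads; the fingertips stand arm.nose_length ahead of it and the grasp point (between the pads) is the TCP (arm.nose_length is the distance from the TCP to the fingertips, in m); z points along the fingers, y is the direction in which the jaws open and shut (so a half turn about z gives the same grasp; the last joint's range is limited). The gripper opens to 87 mm and grips with 3 to 60 N. Pads are 19 mm wide; open, the fingers measure 117 mm over their backs; the gripper's body (75 mm by 190 mm) begins 51 mm behind the grasp point.
Start: joints at [-0.881, 0.385, 0.008, 0, -1.194, -0.259], TCP at [0.261, -0.568, 0.242] pointing down, gripper open.
Joint ranges: [-3.14, 3.14], [-1.21, 2.06], [-1.07, 1.41], [-3.16, 2.05], [-2.99, -0.16], [-3.1, 3.1]. Speed limits (rad/s): [2.79, 2.79, 3.14, 3.14, 3.14, 3.14].

## Interface

Orientations are given as a rotation vector (axis times angle).
In Python, from workcell import arm gives the robot as it stands. The module is installed in compiled form; this text tells all that it offers. Calls block until the motion is done:
- arm.goto(position, orientation): joint-space move of the TCP to a pose.
- arm.move_linear(position, v=0.15, frame=None): straight line of the TCP; frame=None keeps the orientation; v is the mean speed in m/s.
- arm.goto_joints(angles): joint-space move.
- arm.move_gripper(opening, squeeze=None): finger opening in m; squeeze is the grip in N (None keeps the last); returns when the fingers have stopped.
- arm.wait(seconds).
- arm.solve_ik(position, orientation): joint angles nearest the present ones, or None.
- arm.snapshot(name): name is "scene" or "top" or "wrist"; returns the picture (480x640x3 uint8, red, green, blue); there is no depth.
- arm.calibration(name): a dict with "vfov" (degrees; the focal length in pixels is half the picture's height over the tangent of half this angle, whatever the lens; pixels are square), "cx", "cy" (the principal point, pixels), "rvec" (rotation vector, rad) and "tvec" (3), from world to camera coordinates, as OpenCV has them. Camera axes: x right, y down, z forward; pixel columns grow to the right and rows downward; lengths in m; the calibration is good to about 2 mm. A picture is of the moment at which its call begins: read the wrist's pose just before it. calibration takes no time and is no camera call; for the wrist camera it gives the pose at the moment of the call.
A pose or a line that the arm cannot do raises arm.PlanningError and nothing moves.
- arm.finish_job(): hands the job in, once; it reports no verdict.
Readings, each from a call of its own:
- arm.read_time_s(): time.
- arm.read_joints(): joint angles.
- arm.read_joint_vel(): joint speeds.
- arm.read_joint_efforts(): joint torques, N m.
- arm.read_ee_pos(): TCP position.
- arm.read_orientation(): TCP orientation.
- arm.read_contact_force(): force on the tool from outside, world axes, zero at the start.
- arm.read_wrist_torque(): the same for the moment, N m.
- arm.read_opening(): finger opening in m.
Only numpy, scipy, OpenCV 4.12 (cv2) and the standard library are available. Lean on these libraries where they do the work, as an engineer would, in place of code of your own. Each camera call takes 0.05 s, during which the arm holds its last target.

## Task

Fit the loose end panel into the open end of the small wooden bee cage on the gluing board and let go of it; then squeeze the trigger of the one-hand bar clamp, stroke after stroke, until its sliding jaw presses the panel fully home and grips firmly. Keep the squeezes moderate, as the thin cage walls bow if the clamp is overtightened, then let the trigger spring back and leave the rest of the bench undisturbed.

Things in the scene. Friction and masses are not known exactly. Their poses are not given: they have to be found in the camera images.
- board: Plywood gluing board, 260 x 300 x 12 mm, fixed to the bench; origin at the centre of its underside, x, y along its sides, z up. A one-hand ratchet bar clamp lies flat on it: toothed bar along y (centre line at board x = -55 mm, 45 mm above the bench), fixed jaw at its +y end, sliding head with grip and trigger. The bee cage stands between the jaws (board x = +20 mm).
- cage_mouth (a point): Middle of the lower edge of the cage's open end, on the board's top, 12 mm above the bench; axes as the board's within 1 degree, y points into the cage. The opening is 44 mm wide and faces the sliding jaw; there is no floor. Beside the walls there are 36 mm to the clamp's bar for a finger.
- cage: Wooden bee cage, 60 wide (x) x 100 long (y) x 62 mm high, walls 8 mm, open at its -y end, slats on top; origin at the centre of its underside. It stands loose on the board between two low cleats (8 mm high), its closed +y end at, or up to 4 mm from, the fixed jaw's pad.
- panel: Loose end panel of the cage, about 50 g, upright on the bench: a flange 60 wide (x) x 12 thick (y) x 62 mm high with a plug on its +y face. Origin at the bottom, middle of the flange's inner face: flange from y = -12 mm to 0. Home when its origin is at cage_mouth, axes parallel. Held across its 60 mm width it slides in with the fingers outside the cage. It stands when let go.
- plug_front (a point): Middle of the front face of the panel's plug (moves with the panel), 8 mm to +y and 26 mm above its origin. The plug is 41 mm wide (1.5 mm play each side in the cage), 8 mm deep, 52 mm high, its two front corners rounded by 4 mm.
- clamp_head: Black sliding head of the clamp with jaw, grip and trigger. Origin on the bar's centre line, level with the face of the unpressed jaw pad; axes as the board's. It slides only along the board's y. The ratchet lets it advance to +y (drag 3 N) and holds it from going back, in steps of about 0.5 mm; there is no release. Its jaw starts 38 to 48 mm from the cage's mouth.
- pad_face (a point): Centre of the face of the head's rubber jaw pad (30 wide x 34 mm high), 45 mm above the bench, 75 mm to +x of the bar. The pad is soft: it gives 1 mm per 4.5 N, up to 7 mm, so this point then falls back in the head.
- pad (a joint): Squash of the head's jaw pad, m: 0 unpressed, 0.007 at most; 4.5 N of clamping per mm. A firm grip is 10 to 25 N (0.0022 to 0.0055) left after the trigger is let go; above 30 N, even for a moment, the cage walls bow. On letting go the ratchet settles back by up to 1.5 mm of squash.
- grip_mid (a point): Point on the head, 45 mm above the bench, midway between the rear face of the fixed grip (27 mm to -y) and the front face of the resting trigger (27 mm to +y). Both are level bars, 22 to 28 mm high, sticking out to -x. Taken together from above here, closing along y: 54 mm wide at rest, 39 to 40 mm fully squeezed. Their underside is 19 mm above the board's top.
- trigger (a joint): Trigger angle, rad: 0 at rest, 0.30 fully squeezed; pivot 49 mm from grip_mid; spring 2 to 3 N there. A full squeeze moves the head 4 to 8 mm; let go, the trigger springs back and the head stays. With the jaw on the work a pinch of 17 to 19 N moves the head under 2 mm and often stalls early (over 42 mm wide), at 15 to 25 N on the pad, of which 10 to 18 N stay; over 20 N may overtighten.
- jar: Bystander: glass sample jar with white lid, 48 mm across, 62 mm high; leave alone.
- dish: Bystander: closed glass dish, 91 mm across, 18 mm high; leave alone.
- block: Bystander: wooden block with holes, 100 x 45 x 28 mm; leave alone.

How it is judged:
On the way, in this order (a step that is already met when the one before it is completed fails the run):
1. the panel's plug is in the cage's opening, at least 1.5 mm deep, upright, and the fingers have let go of it, the jaw not yet on it (y of panel in the frame of cage_mouth above -0.0065 m and x of panel in the frame of cage_mouth between -0.004 and 0.004 m and z of panel in the frame of cage_mouth below 0.005 m and angle between panel's own z axis and vertical below 0.1 rad and contact force between the fingers and panel below 0.3 N and contact force between clamp_head and panel below 0.5 N), for 0.2 s.
2. the trigger is squeezed while the jaw presses on the panel with over 8 N (value of joint trigger above 0.06 rad and contact force between clamp_head and panel above 8 N), for 0.1 s.
At the end, for the whole second after the job is handed in: The panel is fully home in the cage's mouth (flange within 2 mm of the walls, within 3 mm sideways, square within 2 degrees, down on the board within 3 mm), the clamp's jaw alone presses on it with 10 to 30 N, and the trigger has sprung back (below 0.05 rad) (contact force between clamp_head and panel between 10 and 30 N and y of panel in the frame of cage_mouth above -0.002 m and x of panel in the frame of cage_mouth between -0.003 and 0.003 m and z of panel in the frame of cage_mouth below 0.003 m and angle between the y axis of panel and the y axis of cage_mouth, either way round below 0.035 rad and value of joint trigger below 0.05 rad and linear speed of panel below 0.01 m/s); the robot touches nothing.
It fails at once if the clamp presses the panel with over 30 N (the cage walls bow) (contact force between clamp_head and panel above 30 N).
It fails at once if the jar, the dish or the block is moved by more than 30 mm (distance of any of jar, dish, block from where it was at the start of the episode above 0.03 m).
It also fails if it takes over 72 s, if anything falls off the work surface, if the arm or the gripper's body presses on something with over 40 N, if the wrist force passes 120 N, or if a joint passes its speed limit or range.

## Working session

There is one attempt and no reset: what is moved stays moved. The work goes in short steps, each a Python script; the robot and the scene stay as the last script left them, time stands still between calls to the robot, and variables do not carry over. Pictures are saved under pics/ and viewed, and the job is handed in when it is done.

```bash
mkdir -p pics; ls
python3 - <<'E'
from workcell import arm
import cv2
for n in ("scene","top","wrist"):
    c=arm.calibration(n); print(n,c)
    im=arm.snapshot(n); cv2.imwrite(f"pics/{n}0.png",im[:,:,::-1])
print(arm.nose_length,arm.read_time_s(),arm.read_opening(),arm.read_orientation())
E
```

```text
pics
scene {'vfov': 53.528581047645524, 'cx': 325.80992136351483, 'cy': 244.59417038455186, 'rvec': array([ 1.6255064 ,  1.83023697, -0.80335971]), 'tvec': array([ 0.08106989, -0.31701869,  1.68568047])}
top {'vfov': 50.56213458544492, 'cx': 316.7382207553046, 'cy': 240.81728517615028, 'rvec': array([ 2.20853255, -2.16040046,  0.09544239]), 'tvec': array([-0.0300333 ,  0.51815094,  1.10690131])}
wrist {'vfov': 60.60950973814041, 'cx': 325.40713828839256, 'cy': 239.46951080637643, 'rvec': array([-1.5988228 , -2.49294159, -0.37400131]), 'tvec': array([ 0.62399846, -0.03530756,  0.39281738])}
0.019 0.15 0.08711046688939067 [ 6.71147103e-01 -3.06854398e+00 -2.61048304e-03]
```

View pics/scene0.png

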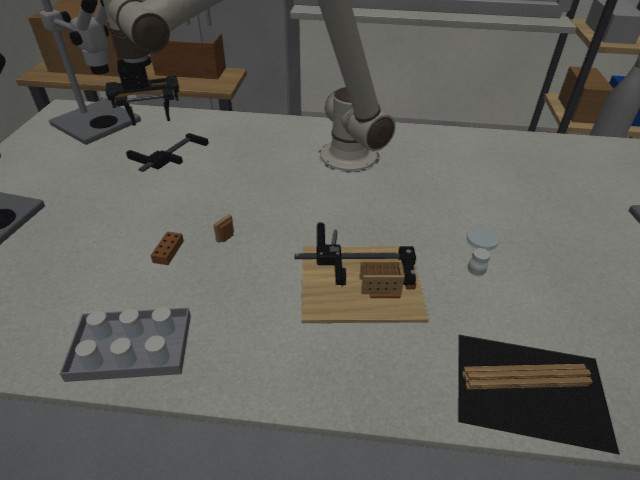

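View pics/top0.png

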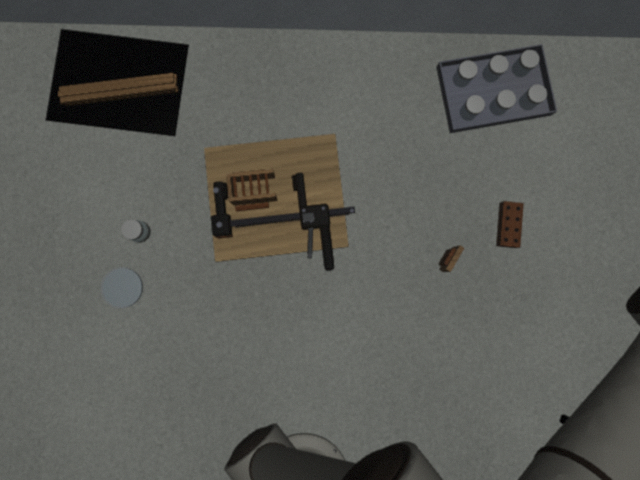

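View pics/wrist0.png

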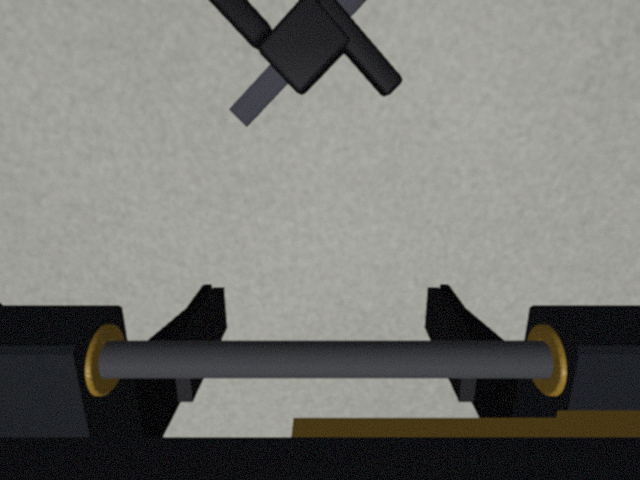

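```bash
cat > h.py <<'E'
import numpy as np, cv2
from workcell import arm
from scipy.spatial.transform import Rotation as R
def cam(n):
    c=arm.calibration(n); f=240/np.tan(np.radians(c['vfov'])/2)
    return dict(f=f,cx=c['cx'],cy=c['cy'],R=R.from_rotvec(c['rvec']).as_matrix(),t=np.array(c['tvec']))
def ray(c,uv,z):
    uv=np.atleast_2d(np.array(uv,float))
    d=np.c_[(uv[:,0]-c['cx'])/c['f'],(uv[:,1]-c['cy'])/c['f'],np.ones(len(uv))]@c['R']
    o=-c['R'].T@c['t']
    return o+d*((z-o[2])/d[:,2])[:,None]
def proj(c,P):
    p=np.atleast_2d(P)@c['R'].T+c['t']; return np.c_[c['cx']+c['f']*p[:,0]/p[:,2],c['cy']+c['f']*p[:,1]/p[:,2]]
def shot(n,name):
    c=cam(n); im=arm.snapshot(n)[:,:,::-1].copy(); cv2.imwrite(f'pics/{name}.png',im); np.save(f'pics/{name}.npy',c,allow_pickle=True); return c,im
def load(name):
    return np.load(f'pics/{name}.npy',allow_pickle=True).item(), cv2.imread(f'pics/{name}.png')
def down(yaw): # tool y axis at angle yaw from world y, pointing down
    a=yaw
    y=np.array([-np.sin(a),np.cos(a),0]); z=np.array([0,0,-1.]); x=np.cross(y,z)
    return R.from_matrix(np.c_[x,y,z]).as_rotvec()
E
python3 - <<'E'
from h import *
for n in("scene","top","wrist"): np.save(f'pics/{n}0.npy',cam(n),allow_pickle=True)
c,im=load('top0')
print(ray(c,[[452,258],[511,225]],0.05))
print(ray(c,[[205,149],[335,134],[348,248],[216,262]],0.012))
print(R.from_rotvec(arm.read_orientation()).as_matrix().round(3))
cw=cam('wrist'); print('camwrist pos',-cw['R'].T@cw['t'], 'fwd',cw['R'][2],'right',cw['R'][0])
a=cv2.resize(im[220:300,420:540],None,fx=6,fy=6,interpolation=cv2.INTER_CUBIC); cv2.imwrite('pics/t1.png',cv2.convertScaleAbs(a,alpha=1.8))
a=cv2.resize(im[125:275,195:365],None,fx=4,fy=4,interpolation=cv2.INTER_CUBIC); cv2.imwrite('pics/t2.png',cv2.convertScaleAbs(a,alpha=1.8))
E
```

```text
[[ 0.48566119 -0.31137121  0.05      ]
 [ 0.56028703 -0.43986177  0.05      ]]
[[ 0.72223646  0.23881639  0.012     ]
 [ 0.7640259  -0.05492132  0.012     ]
 [ 0.50484511 -0.08887255  0.012     ]
 [ 0.46709643  0.20439441  0.012     ]]
[[-0.909 -0.417 -0.001]
 [-0.417  0.909  0.002]
 [ 0.     0.002 -1.   ]]
camwrist pos [ 0.18774747 -0.60187245  0.38417657] fwd [ 0.26365007  0.12426215 -0.95658118] right [-0.41758245  0.90863428  0.0029409 ]
```

View pics/t1.png

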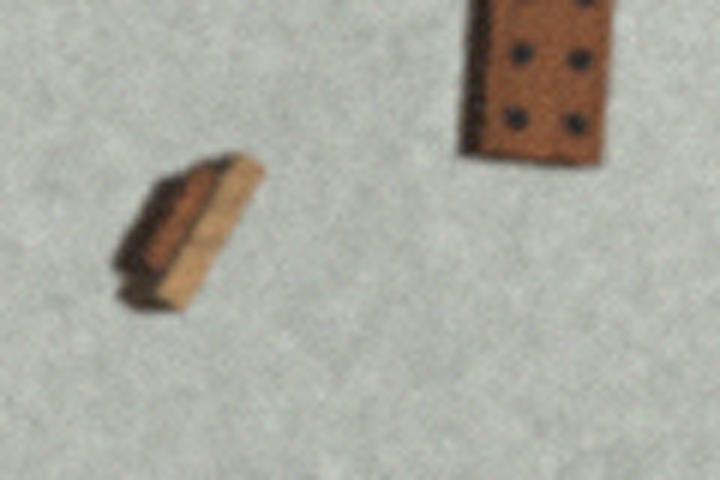

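View pics/t2.png

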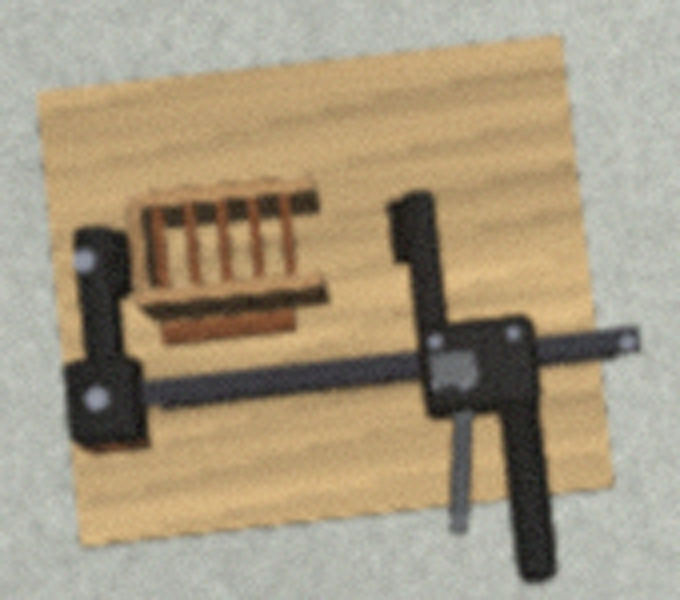

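Run:
```python
from h import *
c,im=load('top0')
# flange top corners from zoom t1 (/6 + offset)
q=np.array([[237,152],[266,172],[183,310],[158,293]])/6+[420,220]
P=ray(c,q,0.062); print(P)
print([np.linalg.norm(P[i]-P[(i+1)%4]) for i in range(4)])
d=P[3]-P[0]; print(np.degrees(np.arctan2(d[1],d[0])))
# grip/trigger, pad, cage in t2
q=np.array([[535,578],[455,530],[390,230],[322,240],[135,200],[85,260]])/4+[195,125]
for z in(.045,.074):print(ray(c,q,z).round(4))
```

```text
[[ 0.51253781 -0.32415481  0.062     ]
 [ 0.50561538 -0.3345183   0.062     ]
 [ 0.45581094 -0.30488639  0.062     ]
 [ 0.46165082 -0.29597604  0.062     ]]
[np.float64(0.012462830833444702), np.float64(0.05795284883485888), np.float64(0.010653567978165733), np.float64(0.05816810250983979)]
151.02442949857885
[[ 0.4551 -0.0458  0.045 ]
 [ 0.4801 -0.0019  0.045 ]
 [ 0.6437  0.0374  0.045 ]
 [ 0.6373  0.0745  0.045 ]
 [ 0.657   0.1774  0.045 ]
 [ 0.6232  0.2035  0.045 ]]
[[ 0.4545 -0.0448  0.074 ]
 [ 0.4788 -0.0022  0.074 ]
 [ 0.638   0.0361  0.074 ]
 [ 0.6318  0.0722  0.074 ]
 [ 0.651   0.1724  0.074 ]
 [ 0.6181  0.1978  0.074 ]]
```

Run:
```python
from h import *
P=np.array([0.484,-0.315])
for a in (60,-120):
    o=down(np.radians(a)); tx=R.from_rotvec(o).as_matrix()[:2,0]
    print(a,arm.solve_ik([*P,0.036],o),arm.solve_ik([*(P+tx*.07),0.2],o))
for a in (98,-82): print(a,arm.solve_ik([.63,.06,.05],down(np.radians(a))))
for a in (8,-172): print(a,arm.solve_ik([.49,-.02,.05],down(np.radians(a))))
```

```text
60 [-2.96576396e-01  5.29910800e-01 -3.48102849e-01 -4.44089210e-16
 -6.92782678e-01 -2.27022379e-01] [-0.42016274  0.35025137 -0.1538575   0.         -1.06668746 -0.10343603]
-120 [-0.2965764   0.5299108  -0.34810285  0.         -0.69278268  2.91457027] [-0.17559571  0.33816262 -0.1721965   0.         -1.06043721  2.79358959]
98 [ 0.35022331  0.58248301 -0.19167234  0.         -0.79664097 -0.21059697]
-82 [ 0.35022331  0.58248301 -0.19167234  0.         -0.79664097  2.93099569]
8 [ 2.91118174e-01  3.98541748e-01 -5.54181687e-01 -4.44089210e-16
 -6.18072892e-01 -1.72228816e+00]
-172 [ 2.91118174e-01  3.98541748e-01 -5.54181687e-01  1.33226763e-15
 -6.18072892e-01  1.41930449e+00]
```

Run:
```python
from h import *
P=np.array([0.484,-0.315])
o=down(np.radians(60)); tx=R.from_rotvec(o).as_matrix()[:2,0]
arm.goto([*(P+tx*.07),0.2],o); shot('wrist','w1')
print(proj(cam('wrist'),[[*P,0.062]]),arm.read_time_s())
```

```text
[[325.45358725 322.07808703]] 1.2583
```

View pics/w1.png

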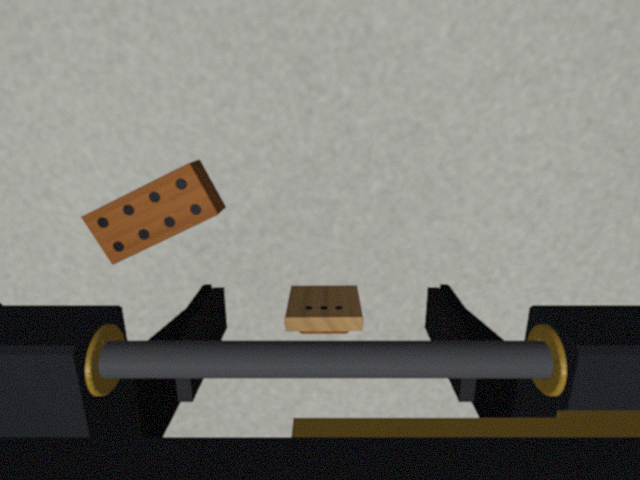

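Run:
```python
from h import *
c,im=load('w1')
a=cv2.resize(im[275:345,270:380],None,fx=7,fy=7,interpolation=cv2.INTER_CUBIC); cv2.imwrite('pics/w1z.png',cv2.convertScaleAbs(a,alpha=1.5))
```

```text
(no output)
```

View pics/w1z.png

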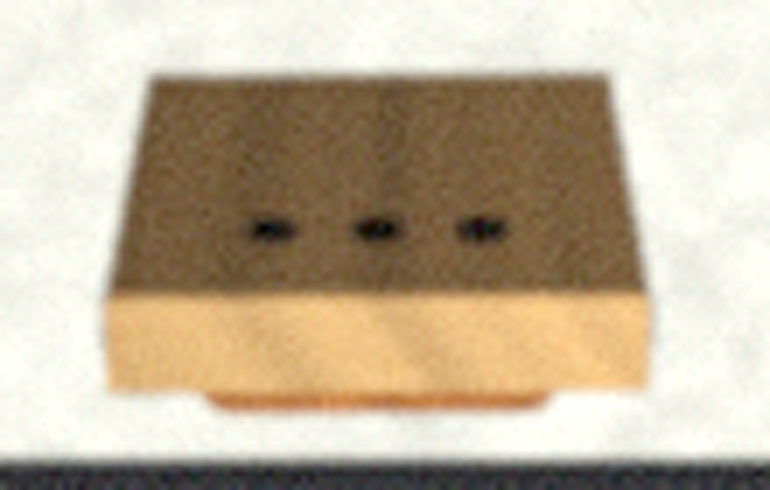

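Run:
```python
from h import *
c,im=load('w1')
q=(np.array([[106,294],[648,294],[649,388],[108,389]])+.5)/7-.5+[270,275]
P=ray(c,q,0.062); print(P, P.mean(0))
print([np.linalg.norm(P[i]-P[(i+1)%4]) for i in range(4)])
for i,j in((0,1),(3,2)):
  d=P[i]-P[j]; print('x-axis?',np.degrees(np.arctan2(d[1],d[0])))
q=(np.array([[150,75],[609,75]])+.5)/7-.5+[270,275]
B=ray(c,q,0);print(B,B.mean(0)[:2]-P[:2].mean(0)[:2]); d=B[0]-B[1];print(np.linalg.norm(d),np.degrees(np.arctan2(d[1],d[0])))
```

```text
[[ 0.50864776 -0.33423241  0.062     ]
 [ 0.4576617  -0.30470208  0.062     ]
 [ 0.46304614 -0.29458155  0.062     ]
 [ 0.51454699 -0.32426944  0.062     ]] [ 0.48597565 -0.31444637  0.062     ]
[np.float64(0.058920444082478554), np.float64(0.011463737062675242), np.float64(0.05944500769621053), np.float64(0.011578496211609864)]
x-axis? -30.07875290659305
x-axis? -29.961488929984277
[[ 0.50929213 -0.33346047  0.        ]
 [ 0.45787849 -0.30368643  0.        ]] [0.00043058 0.00089379]
0.05941258680816737 -30.075467162252124
```

Run:
```python
from h import *
c=cam('wrist'); T=R.from_rotvec(arm.read_orientation()).as_matrix(); p=np.array(arm.read_ee_pos())
Rc=c['R']@T; tc=c['t']+c['R']@p   # tool->cam
np.save('toolcam.npy',dict(Rc=Rc,tc=tc,f=c['f'],cx=c['cx'],cy=c['cy']),allow_pickle=True)
pts=np.array([[.64,.0745,.045],[.6437,.0374,.045],[.657,.1774,.045],[.455,-.046,.045],[.62,.2,.045],[.66,.2,.07]])
for a in (98,8,-82,-172):
  for pos in ([.66,.06,.3],[.60,.06,.3],[.66,.14,.28],[.63,.2,.3],[.72,.06,.3]):
    o=down(np.radians(a)); M=R.from_rotvec(o).as_matrix()
    cc=dict(R=Rc@M.T,f=c['f'],cx=c['cx'],cy=c['cy']); cc['t']=tc-cc['R']@np.array(pos)
    print(a,pos,arm.solve_ik(pos,o) is not None,proj(cc,pts).round().astype(int).tolist())
```

```text
98 [0.66, 0.06, 0.3] True [[343, 217], [345, 179], [313, 307], [559, 119], [344, 330], [306, 338]]
98 [0.6, 0.06, 0.3] True [[283, 209], [284, 171], [257, 300], [496, 110], [289, 323], [248, 331]]
98 [0.66, 0.14, 0.28] True [[357, 136], [360, 92], [323, 242], [601, 20], [357, 269], [316, 273]]
98 [0.63, 0.2, 0.3] True [[334, 62], [336, 15], [301, 173], [575, -60], [335, 201], [293, 201]]
98 [0.72, 0.06, 0.3] True [[402, 225], [406, 188], [368, 314], [621, 128], [398, 337], [364, 345]]
8 [0.66, 0.06, 0.3] True [[343, 182], [304, 180], [442, 213], [233, -58], [474, 179], [472, 226]]
8 [0.6, 0.06, 0.3] True [[334, 240], [297, 239], [430, 269], [228, 21], [459, 238], [458, 284]]
8 [0.66, 0.14, 0.28] True [[258, 173], [217, 172], [365, 206], [124, -85], [396, 171], [392, 219]]
8 [0.63, 0.2, 0.3] True [[197, 192], [159, 191], [299, 223], [63, -44], [327, 190], [321, 236]]
8 [0.72, 0.06, 0.3] True [[353, 118], [312, 117], [456, 152], [239, -146], [489, 116], [489, 162]]
-82 [0.66, 0.06, 0.3] True [[307, 183], [306, 220], [340, 73], [116, 272], [302, 39], [349, 41]]
-82 [0.6, 0.06, 0.3] True
[... 170 characters left out ...]
]
-82 [0.63, 0.2, 0.3] True [[318, 315], [317, 345], [349, 225], [143, 389], [315, 198], [357, 210]]
-82 [0.72, 0.06, 0.3] True [[245, 174], [246, 212], [274, 63], [57, 265], [234, 29], [277, 30]]
-172 [0.66, 0.06, 0.3] True [[308, 217], [345, 219], [206, 186], [392, 388], [181, 220], [173, 184]]
-172 [0.6, 0.06, 0.3] True [[316, 157], [355, 159], [209, 123], [402, 342], [183, 159], [176, 116]]
-172 [0.66, 0.14, 0.28] True [[390, 234], [429, 235], [285, 202], [466, 408], [258, 236], [257, 201]]
-172 [0.63, 0.2, 0.3] True [[452, 207], [489, 209], [352, 176], [519, 380], [324, 210], [330, 173]]
-172 [0.72, 0.06, 0.3] True [[301, 273], [336, 274], [202, 244], [383, 431], [179, 275], [171, 246]]
```

Run:
```python
from h import *
o=down(np.radians(98))
arm.goto([.60,.06,.30],o); shot('wrist','w2')
arm.goto([.63,.115,.22],o); shot('wrist','w3')
print(arm.read_time_s())
```

```text
3.575
```

View pics/w2.png

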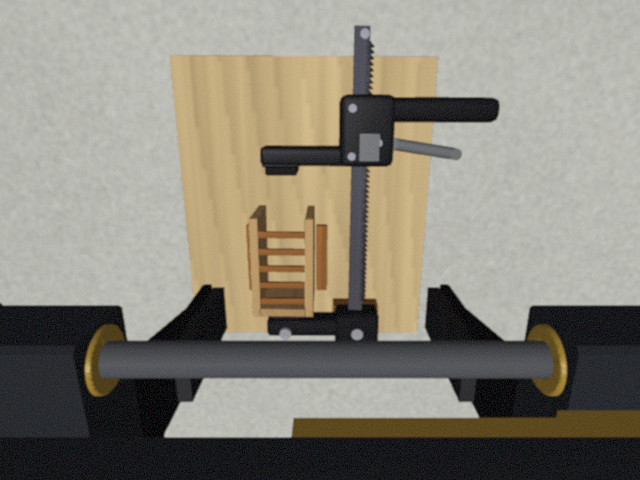

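View pics/w3.png

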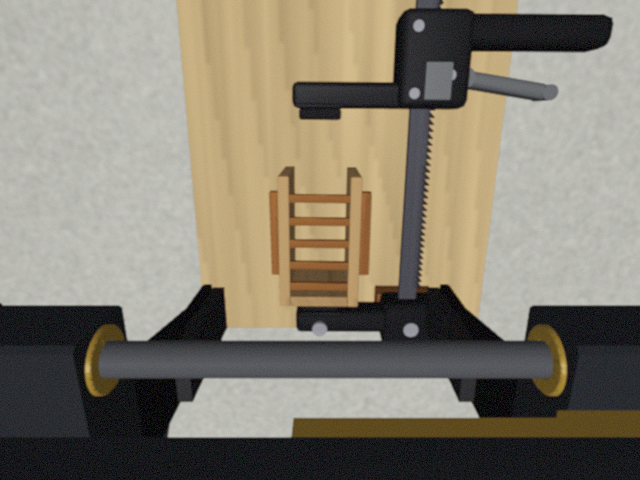

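Run:
```python
from h import *
c,im=load('w3')
a=cv2.resize(im[150:320,255:385],None,fx=4.5,fy=4.5,interpolation=cv2.INTER_CUBIC)[:600]; cv2.imwrite('pics/w3z.png',cv2.convertScaleAbs(a,alpha=1.7))
a=cv2.resize(im[0:130,280:630],None,fx=2.2,fy=2.2,interpolation=cv2.INTER_CUBIC); cv2.imwrite('pics/w3y.png',cv2.convertScaleAbs(a,alpha=2.5))
a=cv2.resize(im[155:215,265:385],None,fx=6.5,fy=6.5,interpolation=cv2.INTER_CUBIC); cv2.imwrite('pics/w3x.png',cv2.convertScaleAbs(a,alpha=1.7))
```

```text
(no output)
```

View pics/w3z.png

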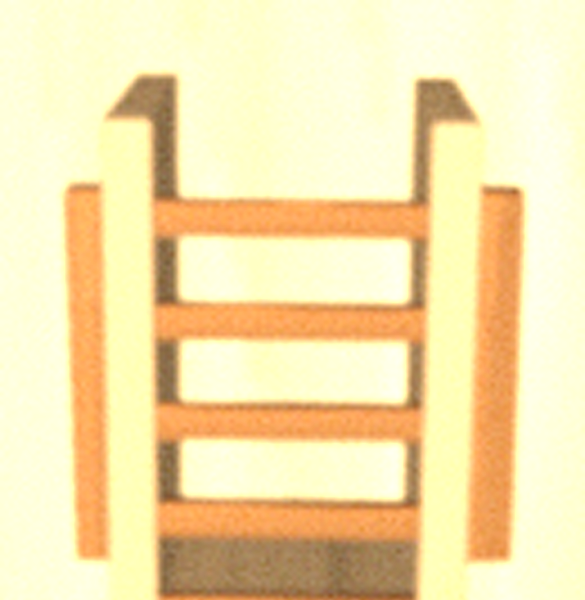

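View pics/w3y.png

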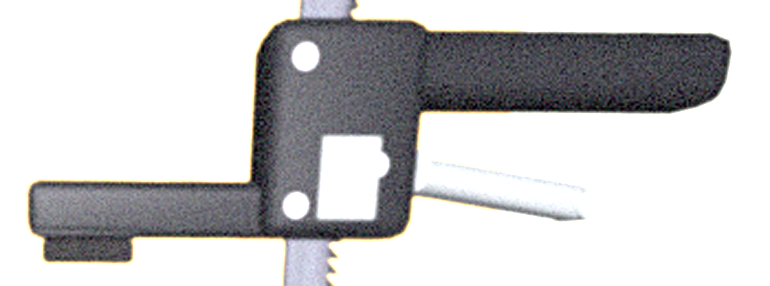

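View pics/w3x.png

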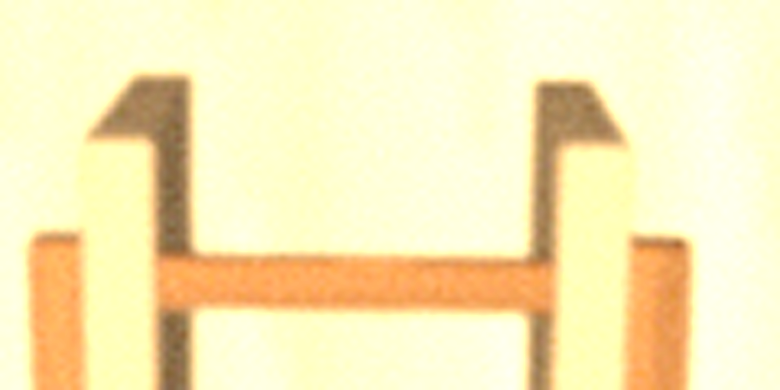

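Run:
```python
from h import *
c,im=load('w3')
z=lambda q:(np.array(q)+.5)/6.5-.5+[265,155]
T=ray(c,z([[85,139],[153,139],[558,145],[628,146]]),.074)
B=ray(c,z([[140,77],[188,77],[537,84],[587,84]]),.012)
print(T.round(4),B.round(4))
print(np.linalg.norm(np.diff(T,axis=0),axis=1),np.linalg.norm(np.diff(B,axis=0),axis=1))
for P in(T,B):
  d=P[0]-P[3];print(np.degrees(np.arctan2(d[1],d[0])),P.mean(0), P[[0,3]].mean(0), P[[1,2]].mean(0))
# cage side edges: along left wall outer top in w3z
z2=lambda q:(np.array(q)+.5)/4.5-.5+[255,150]
S=ray(c,z2([[103,120],[110,590],[480,122],[468,590],[152,120],[160,590],[432,122],[421,590]]),.074)
for i in (0,2,4,6):
  d=S[i+1]-S[i];print('wall yaw',np.degrees(np.arctan2(-d[0],d[1])),np.linalg.norm(d))
# pad face & head in w3y
z3=lambda q:(np.array(q)+.5)/2.2-.5+[280,0]
print('pad bottom edges z .062',ray(c,z3([[45,262],[132,262]]),.062).round(4))
c2,im2=load('w2')
Pb=ray(c2,[[171,56],[437,56],[417,334],[199,334]],.012);print(Pb.round(4))
Pt=ray(load('top0')[0],[[205,149],[335,134],[348,248],[216,262]],.012)
for P in(Pb,): print(np.linalg.norm(P[0]-P[1]),np.degrees(np.arctan2(*(P[0]-P[1])[[1,0]])))
```

```text
[[0.6683 0.0801 0.074 ]
 [0.661  0.0791 0.074 ]
 [0.6175 0.0736 0.074 ]
 [0.61   0.0727 0.074 ]] [[0.6678 0.0808 0.012 ]
 [0.6616 0.08   0.012 ]
 [0.6164 0.0745 0.012 ]
 [0.6099 0.0736 0.012 ]]
[0.00735    0.04380483 0.00757905] [0.00625905 0.04554263 0.00652793]
7.25732904260414 [0.63919841 0.0763561  0.074     ] [0.63913814 0.07637494 0.074     ] [0.63925868 0.07633727 0.074     ]
7.107092320449179 [0.63893817 0.07723612 0.012     ] [0.63887161 0.07722678 0.012     ] [0.63900474 0.07724547 0.012     ]
wall yaw 6.91557978682766 0.07917307432398937
wall yaw 7.996162041095515 0.07887384671200263
wall yaw 7.480144218604212 0.0791659820632519
wall yaw 7.685009111079173 0.07887147614781677
pad bottom edges z .062 [[0.6579 0.0398 0.062 ]
 [0.6304 0.036  0.062 ]]
[[ 0.7654 -0.0536  0.012 ]
 [ 0.5109 -0.089   0.012 ]
 [ 0.4689  0.2102  0.012 ]
 [ 0.7239  0.2455  0.012 ]]
0.2569327683104483 7.925496818685403
```

Run:
```python
from h import *
o=down(np.radians(59.95)); p=np.array([0.486,-0.3142])
arm.goto([*p,.14],o); arm.move_linear([*p,.036],v=.1)
print(arm.read_contact_force())
arm.move_gripper(.05,20); print(arm.read_opening(),arm.read_contact_force())
arm.move_linear([*p,.16],v=.15); print(arm.read_opening())
y=np.radians(7.4); ux=np.array([np.cos(y),np.sin(y)]); uy=np.array([-np.sin(y),np.cos(y)])
m=np.array([.6390,.0769])
q=m-uy*.021
arm.goto([*q,.16],down(np.radians(97.4))); shot('wrist','w4'); shot('scene','s4')
print(arm.read_ee_pos(),arm.read_time_s())
```

```text
[-0.30255383 -0.87387098  0.40624319]
0.05992744307756232 [-0.28640318  0.57307062  1.70370198]
0.05987720479235107
[0.64157097 0.05461415 0.16005983] 9.6083
```

View pics/w4.png

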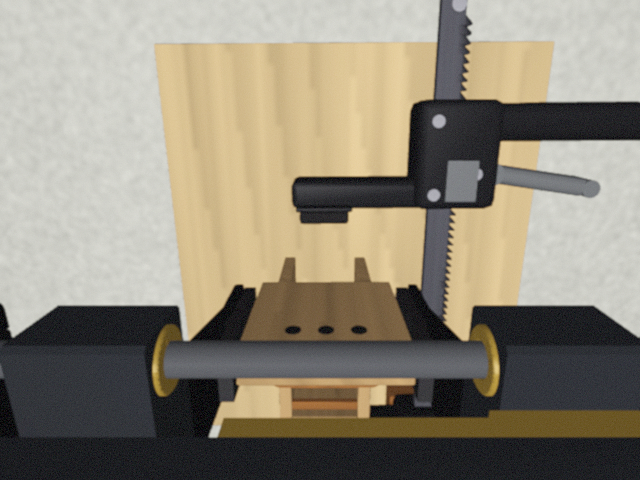

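View pics/s4.png

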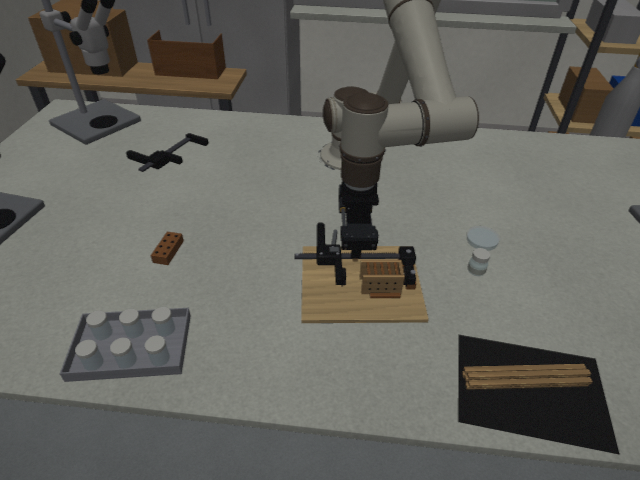

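Run:
```python
from h import *
c,im=load('w4')
a=cv2.resize(im[180:300,230:430],None,fx=4,fy=4,interpolation=cv2.INTER_CUBIC); cv2.imwrite('pics/w4z.png',cv2.convertScaleAbs(a,alpha=1.7))
```

```text
(no output)
```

View pics/w4z.png

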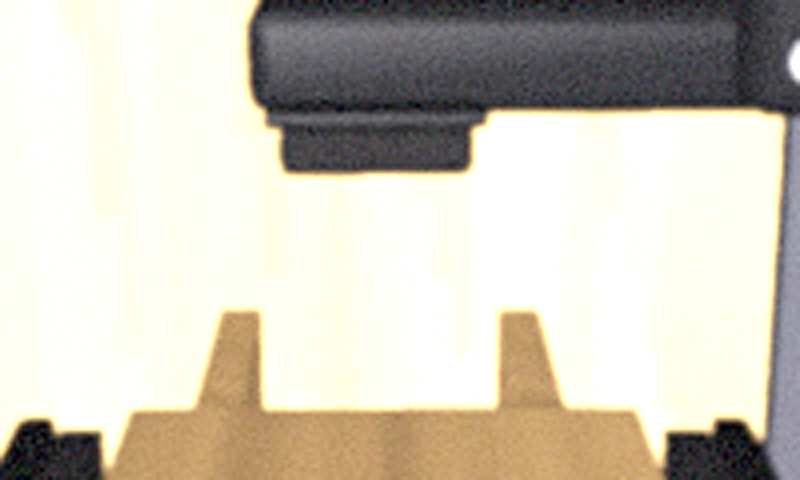

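Run:
```python
from h import *
c,im=load('w4')
z=lambda q:(np.array(q)+.5)/4-.5+[230,180]
y=np.radians(7.4); ux=np.array([np.cos(y),np.sin(y)]); uy=np.array([-np.sin(y),np.cos(y)])
t=np.array([.64157,.05461])
for q,h in (([[261,312],[500,312]],.012),([[222,312],[541,312]],.012),([[135,411],[637,411]],.124),([[284,171],[470,171]],.045-.017),([[284,171],[470,171]],.045+.017)):
    P=ray(c,z(q),h)[:,:2]; d=P.mean(0)-t; print(np.linalg.norm(P[0]-P[1]), d@ux,d@uy)
```

```text
0.04494553862556157 -3.618975948747011e-05 0.02284237961891227
0.05999013426549304 -0.00022536035033846578 0.02284271636085941
0.059225582497419826 -0.0008204666308773915 -0.004519397234833025
0.03220073711663437 0.0004973374786882748 -0.008712840677781929
0.028225165993310528 0.0003812069421568156 -0.017583204636845547
```

Run:
```python
from h import *
y=np.radians(7.4); ux=np.array([np.cos(y),np.sin(y)]); uy=np.array([-np.sin(y),np.cos(y)])
q=np.array([.6390,.0769])+ux*.0003
P=lambda d,z:[*(q+uy*(d-.006)),z]
f0=np.array(arm.read_contact_force())
arm.move_linear(P(-.015,.0495),v=.1); print((np.array(arm.read_contact_force())-f0).round(2))
for d in (-.011,-.008,-.006,-.005,-.004,-.003,-.002,-.001):
    arm.move_linear(P(d,.0495),v=.03); f=np.array(arm.read_contact_force())-f0
    print(d,f.round(2),np.array(arm.read_ee_pos()).round(4))
    if np.linalg.norm(f)>6: break
shot('wrist','w5');shot('scene','s5'); print(arm.read_time_s())
```

```text
[-0.69  0.97 -0.45]
-0.011 [ 0.32  0.49 -0.05] [0.6417 0.0604 0.05  ]
-0.008 [-0.27  1.1  -0.67] [0.6411 0.0633 0.0496]
-0.006 [-0.79  0.55  0.19] [0.6408 0.0651 0.0495]
-0.005 [-0.81  0.71  0.44] [0.6407 0.0661 0.0495]
-0.004 [-0.49  0.35  0.41] [0.6406 0.0671 0.0495]
-0.003 [0.23 1.07 0.17] [0.6405 0.068  0.0495]
-0.002 [ 0.32 -0.55  0.51] [0.6403 0.0691 0.0495]
-0.001 [-0.22 -0.28  1.06] [0.6401 0.0701 0.0495]
13.0
```

View pics/w5.png

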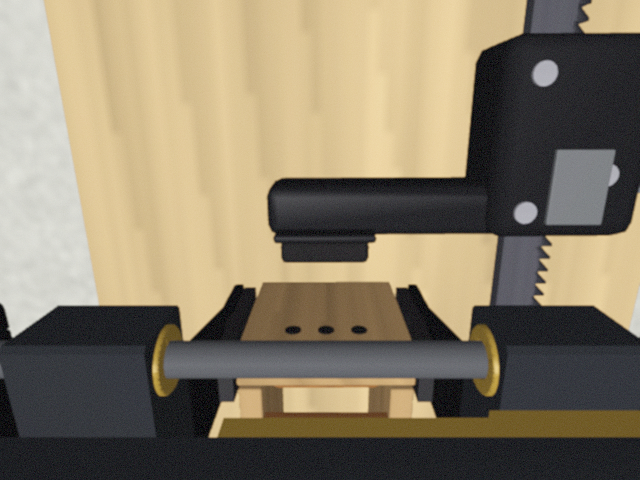

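Run:
```python
from h import *
y=np.radians(7.4); ux=np.array([np.cos(y),np.sin(y)]); uy=np.array([-np.sin(y),np.cos(y)])
q=np.array([.6390,.0769])+ux*.0003
P=lambda d,z:[*(q+uy*(d-.006)),z]
for d in (.0,.001,.002):
    arm.move_linear(P(d,.0495),v=.03); f=np.mean([np.array(arm.read_contact_force()) for _ in range(5)],0)
    print(d,f.round(2),(f[:2]@uy).round(2))
    if f[:2]@uy<-2.: break
c,im=shot('wrist','w6')
a=cv2.resize(im[260:430,210:440],None,fx=3.4,fy=3.4,interpolation=cv2.INTER_CUBIC); cv2.imwrite('pics/w6z.png',cv2.convertScaleAbs(a,alpha=1.7))
```

```text
0.0 [ 0.81 -1.43 -0.53] -1.52
0.001 [ 0.52 -2.6  -0.96] -2.64
```

View pics/w6z.png

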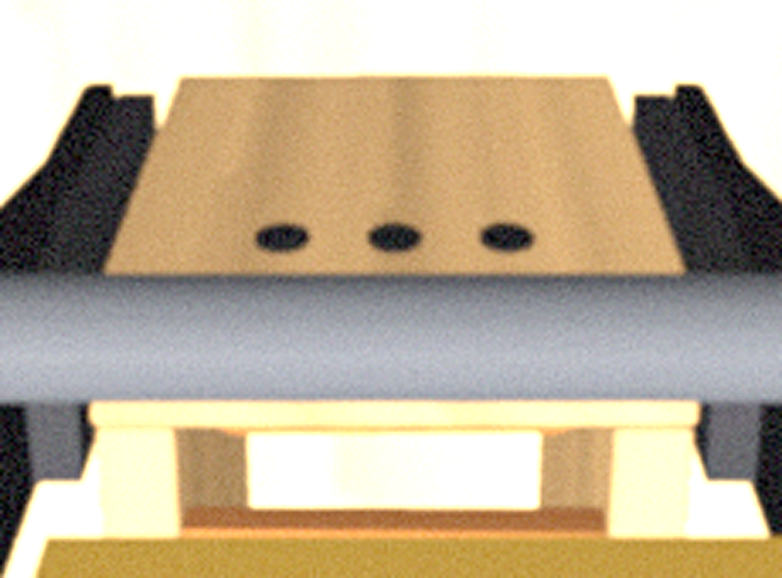

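Run:
```python
from h import *
p=np.array(arm.read_ee_pos())
arm.move_linear([p[0],p[1],.0483],v=.03)
arm.move_gripper(.078); arm.wait(.3)
print(arm.read_opening(),np.array(arm.read_contact_force()).round(2))
arm.move_linear([p[0],p[1],.16],v=.12)
y=np.radians(7.6); ux=np.array([np.cos(y),np.sin(y)]); uy=np.array([-np.sin(y),np.cos(y)])
# back off toward +y to see the panel
q=p[:2]+uy*.05
arm.goto([*q,.22],down(np.radians(97.6))); c,im=shot('wrist','w7'); shot('top','t7')
print(arm.read_time_s())
```

```text
0.07780873059610993 [-0.79  0.25  0.46]
16.3417
```

View pics/w7.png

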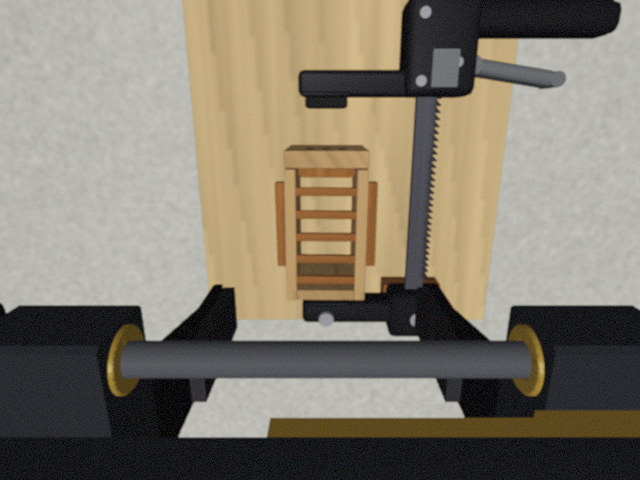

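Run:
```python
from h import *
c,im=load('w2')
y=np.radians(7.8); ux=np.array([np.cos(y),np.sin(y)]); uy=np.array([-np.sin(y),np.cos(y)])
a=cv2.resize(im[80:190,240:510],None,fx=2.9,fy=2.9,interpolation=cv2.INTER_CUBIC); cv2.imwrite('pics/w2z.png',cv2.convertScaleAbs(a,alpha=2.5))
```

```text
(no output)
```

View pics/w2z.png

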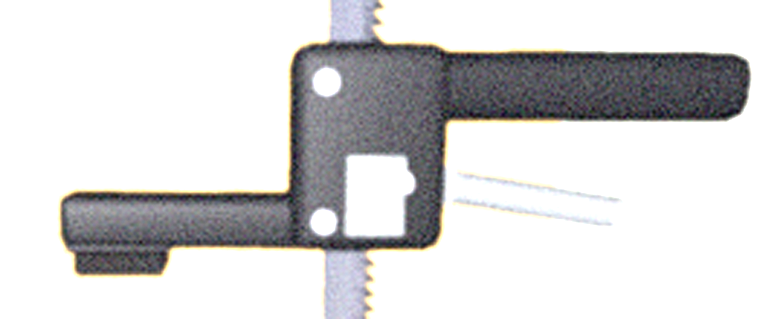

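Run:
```python
from h import *
c,im=load('w2')
y=np.radians(7.8); ux=np.array([np.cos(y),np.sin(y)]); uy=np.array([-np.sin(y),np.cos(y)])
z=lambda q:(np.array(q)+.5)/2.9-.5+[240,80]
m=np.array([.6390,.0769])
def b(q,h):
    d=ray(c,z(q),h)[:,:2]-m; return (np.c_[d@ux,d@uy]*1000).round(1)
print('board corners rel mouth', [((p[:2]-m)@ux*1000,(p[:2]-m)@uy*1000) for p in ray(c,[[171,56],[437,56],[417,334],[199,334]],.012)])
print('pad',b([[76,272],[165,272]],.062))
print('bar',b([[326,300],[366,300]],.050))
print('pivot',b([[408,183]],.07))
for h in(.056,.059): print(h,'grip rear',b([[460,55],[560,55],[700,57],[748,80]],h),'front',b([[560,119],[700,119]],h))
for h in(.056,.059):print(h,'trig front',b([[460,200],[610,224]],h),'rear',b([[460,173],[618,201]],h))
```

```text
board corners rel mouth [(np.float64(107.49771985015816), np.float64(-146.44668200915766)), (np.float64(-149.43443213570012), np.float64(-147.00944979992255)), (np.float64(-150.44579380357035), np.float64(155.16522076070962)), (np.float64(107.0247225375395), np.float64(155.5450343401385))]
pad [[ 13.3 -40.5]
 [-15.1 -40.5]]
bar [[-67.4 -29.7]
 [-80.7 -29.8]]
pivot [[-90.4 -68.9]]
0.056 grip rear [[-106.7 -106.4]
 [-137.5 -106.5]
 [-180.7 -106. ]
 [-196.3  -99.3]] front [[-139.   -87.6]
 [-182.7  -87.7]]
0.059 grip rear [[-106.2 -106.3]
 [-136.7 -106.4]
 [-179.6 -105.9]
 [-195.1  -99.3]] front [[-138.2  -87.6]
 [-181.6  -87.7]]
0.056 trig front [[-109.1  -62.7]
 [-157.5  -55.3]] rear [[-108.6  -71.1]
 [-159.4  -62.5]]
0.059 trig front [[-108.5  -63. ]
 [-156.6  -55.6]] rear [[-108.1  -71.3]
 [-158.5  -62.8]]
```

```bash
cat >> h.py <<'E'
YB=np.radians(7.8); UX=np.array([np.cos(YB),np.sin(YB)]); UY=np.array([-np.sin(YB),np.cos(YB)]); M=np.array([.6390,.0769])
def W(x,y,z): # mouth-relative mm -> world
    return [*(M+UX*x*1e-3+UY*y*1e-3),z]
def B(c,q,h):
    d=ray(c,q,h)[:,:2]-M; return (np.c_[d@UX,d@UY]*1000).round(1)
E
python3 - <<'E'
from h import *
arm.goto(W(-70,-79,.2),down(YB)); c,im=shot('wrist','w8')
a=cv2.convertScaleAbs(im,alpha=2.2); cv2.imwrite('pics/w8z.png',a); print(arm.read_time_s(),proj(c,[W(-139,-79,.045)]))
E
```

```text
17.65 [[326.0275973 131.8939803]]
```

View pics/w8z.png

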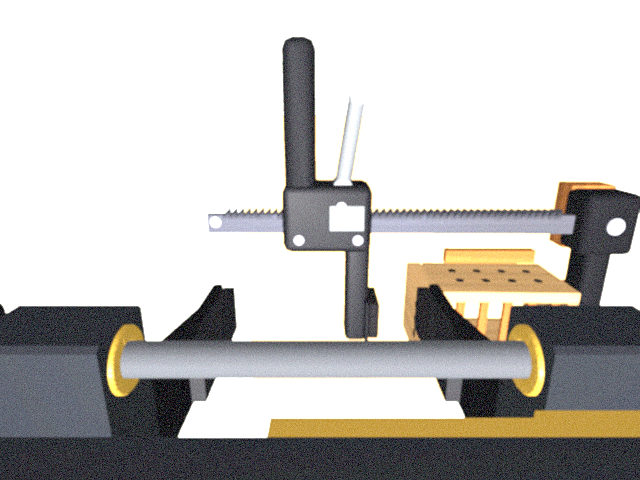

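Run:
```python
from h import *
c,im=load('w8')
a=cv2.resize(im[30:200,260:400],None,fx=3.5,fy=3.5,interpolation=cv2.INTER_CUBIC); cv2.imwrite('pics/w8y.png',cv2.convertScaleAbs(a,alpha=1.1))
```

```text
(no output)
```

View pics/w8y.png

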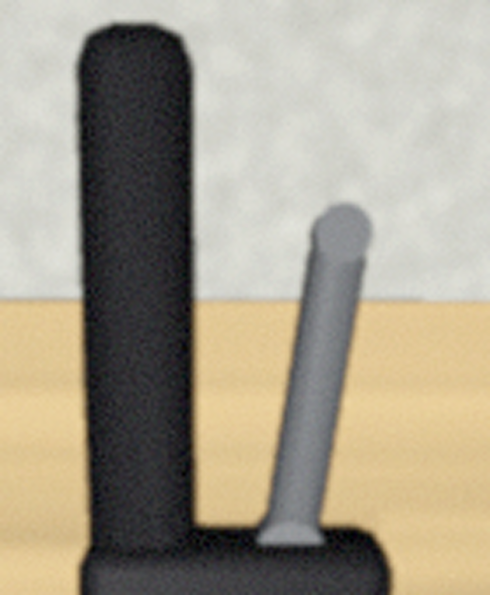

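Run:
```python
from h import *
c,im=load('w8')
z=lambda q:(np.array(q)+.5)/3.5-.5+[260,30]
for h in (.045,.056,.059):
  print(h,'grip rear',B(c,z([[79,120],[81,230],[88,400]]),h).tolist(),'front',B(c,z([[192,120],[194,400]]),h).tolist())
  print('  knob r,c',B(c,z([[373,232],[343,232],[343,203]]),h).tolist(),'trig right',B(c,z([[362,270],[323,520]]),h).tolist())
```

```text
0.045 grip rear [[-183.2, -108.5], [-163.2, -108.7], [-130.7, -108.2]] front [[-183.2, -86.8], [-130.7, -86.8]]
  knob r,c [[-162.9, -51.5], [-162.9, -57.3], [-168.2, -57.5]] trig right [[-155.8, -53.4], [-106.5, -60.2]]
0.056 grip rear [[-182.0, -107.4], [-162.8, -107.6], [-131.5, -107.2]] front [[-182.0, -86.5], [-131.5, -86.5]]
  knob r,c [[-162.4, -52.5], [-162.4, -58.2], [-167.6, -58.3]] trig right [[-155.6, -54.4], [-108.1, -60.9]]
0.059 grip rear [[-181.6, -107.1], [-162.6, -107.3], [-131.7, -106.9]] front [[-181.6, -86.5], [-131.7, -86.4]]
  knob r,c [[-162.3, -52.8], [-162.3, -58.4], [-167.4, -58.5]] trig right [[-155.6, -54.7], [-108.5, -61.1]]
```

Run:
```python
from h import *
arm.move_gripper(.070)
arm.goto(W(-139,-80,.12),down(YB)); arm.move_linear(W(-139,-80,.045),v=.12)
f=lambda:np.array([np.array(arm.read_contact_force())[:2]@UX,np.array(arm.read_contact_force())[:2]@UY,arm.read_contact_force()[2]]).round(2)
print(f(),arm.read_time_s())
arm.move_gripper(.058); print(arm.read_opening(),f(),arm.read_time_s())
for o in (.054,.052,.050,.047,.044,.042,.040,.038):
    arm.move_gripper(o,12); print(o,round(arm.read_opening(),5),f(),round(arm.read_time_s(),2))
shot('wrist','w9')
```

```text
[0.22 0.36 0.6 ] 19.4167
0.058254994953246896 [-0.39  0.81 -0.02] 19.975
0.054 0.05438 [-0.56 -6.95 -0.49] 20.36
0.052 0.05267 [ 0.5  -7.61  0.06] 20.67
0.05 0.05019 [ 0.19 -7.58 -0.93] 20.98
0.047 0.0474 [ 0.42 -7.48 -1.35] 21.33
0.044 0.04412 [ 0.24 -8.29 -1.07] 21.68
0.042 0.04207 [ 0.78 -7.88 -0.34] 21.99
0.04 0.04166 [ 0.22 -6.19 -0.67] 22.21
0.038 0.04105 [ 0.78 -5.63 -0.19] 22.43
```

View pics/w9.png

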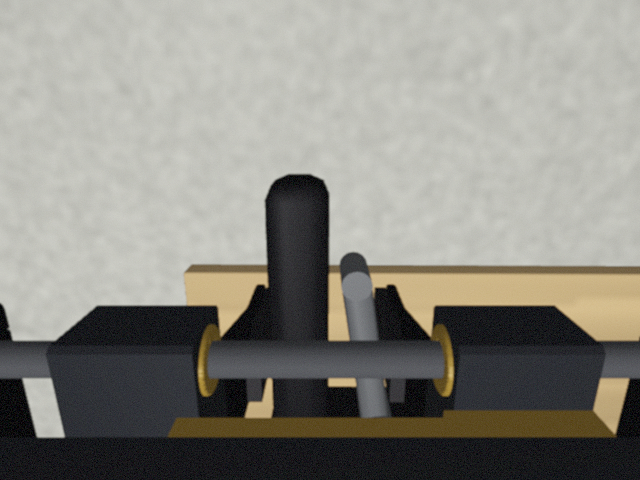

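```bash
cat >> h.py <<'E'
def F():
    f=np.mean([arm.read_contact_force() for _ in range(4)],0); return np.array([f[:2]@UX,f[:2]@UY,f[2]]).round(2)
def ty(): return (np.array(arm.read_ee_pos())[:2]-M)@UY*1000
E
python3 - <<'E'
from h import *
rear=ty()-arm.read_opening()*500; print('ty',ty(),'rear',rear)
for k in range(2):
    arm.move_gripper(.078); arm.wait(.15); print('open',arm.read_opening(),F())
    yt=rear+27-1.5
    arm.move_linear(W(-139,yt,.045),v=.05); print('at',ty(),F())
    arm.move_gripper(.036,12); arm.wait(.2); o=arm.read_opening(); rear=ty()-o*500
    print('squeezed',o,F(),'rear',rear,round(arm.read_time_s(),2))
E
```

```text
ty -80.97650896173491 rear -101.72021297752812
open 0.07810972888618696 [-0.1   0.22 -0.48]
at -75.97735539937315 [ 0.12 -1.04 -0.46]
squeezed 0.0426838916812915 [-1.47  4.18  1.57] rear -97.23981298952202 24.89
open 0.07789358557466616 [ 0.82  0.28 -0.28]
at -71.44510423686029 [-0.04 -0.38 -0.66]
squeezed 0.04137516811322737 [-2.67  0.96  0.53] rear -92.25448245490504 27.18
```

Run:
```python
from h import *
rear=ty()-arm.read_opening()*500
for k in range(2):
    arm.move_gripper(.078); arm.wait(.15)
    yt=rear+27-1.2
    arm.move_linear(W(-139,yt,.045),v=.05); print('at',ty(),F())
    arm.move_gripper(.036,12); arm.wait(.2); o=arm.read_opening(); rear=ty()-o*500
    print('squeezed',o,F(),'rear',rear,round(arm.read_time_s(),2))
arm.move_gripper(.078); arm.wait(.1)
c,im=shot('scene','s10'); c,im2=shot('top','t10')
cv2.imwrite('pics/s10z.png',cv2.convertScaleAbs(cv2.resize(im[215:325,290:430],None,fx=5,fy=5,interpolation=cv2.INTER_CUBIC),alpha=1.5))
cv2.imwrite('pics/t10z.png',cv2.convertScaleAbs(cv2.resize(im2[125:275,195:365],None,fx=4,fy=4,interpolation=cv2.INTER_CUBIC),alpha=1.8))
```

```text
at -66.1137574101317 [ 0.11 -0.37  0.5 ]
squeezed 0.04315980214844122 [-2.15  4.45  1.14] rear -87.69607497143032 29.57
at -61.60390344364107 [ 0.25 -0.19  0.21]
squeezed 0.04149381603696759 [-2.38  3.72  0.93] rear -82.16709907413627 31.86
```

View pics/s10z.png

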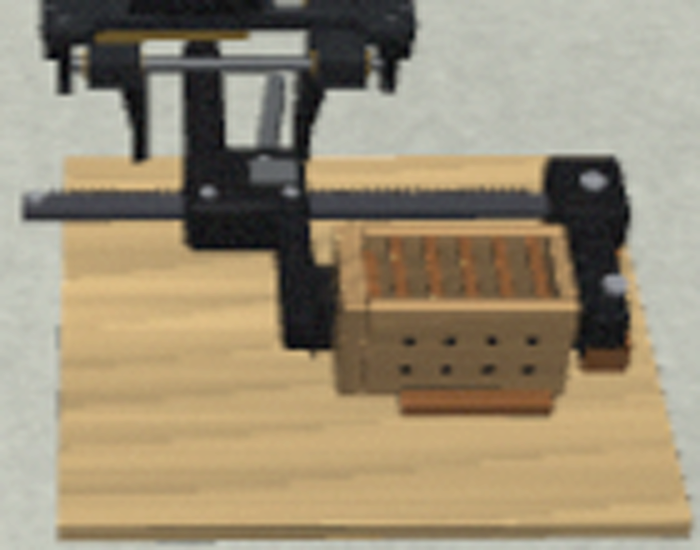

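View pics/t10z.png

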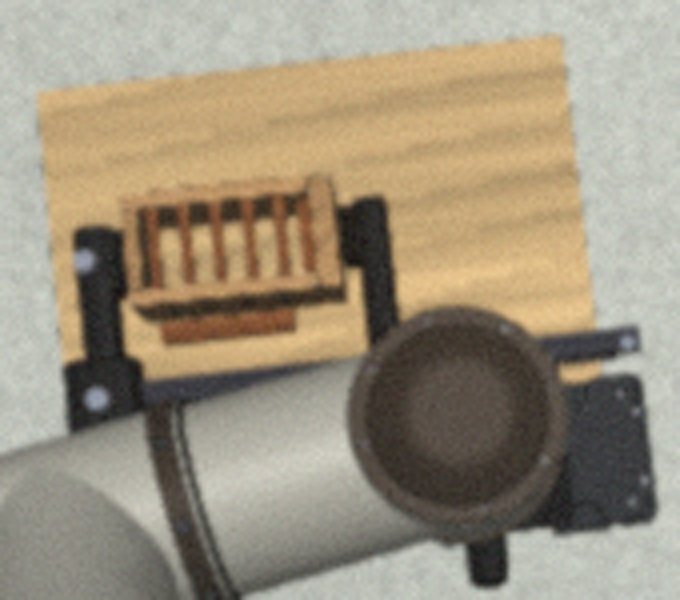

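Run:
```python
from h import *
rear=-82.17
yt=rear+27-2.5
arm.move_linear(W(-139,yt,.045),v=.05); print('at',ty(),F())
for o in (.056,.052,.049,.046,.044,.042,.036):
    arm.move_gripper(o,12); q=arm.read_opening(); print(round(q,5),F(),'rear',round(ty()-q*500,2),round(arm.read_time_s(),2))
```

```text
at -57.39513234107693 [ 0.6  -0.07  0.38]
0.05619 [-1.67  4.41  0.99] rear -85.42 33.9
0.05206 [-1.76  7.03  2.44] rear -83.09 34.29
0.04912 [-1.77  3.08  1.15] rear -82.23 34.67
0.04624 [-2.19 -0.71 -0.27] rear -81.38 35.02
0.04447 [-4.12 -0.59 -0.05] rear -80.23 35.32
0.04278 [-4.6  -0.13  0.3 ] rear -79.08 35.64
0.04188 [-4.73  0.24 -0.77] rear -78.6 35.86
```

Run:
```python
from h import *
rear=-78.6
arm.move_gripper(.078); arm.wait(.15)
c,im=shot('scene','s11')
cv2.imwrite('pics/s11z.png',cv2.convertScaleAbs(cv2.resize(im[250:310,335:425],None,fx=8,fy=8,interpolation=cv2.INTER_CUBIC),alpha=1.7))
yt=rear+27-3.
arm.move_linear(W(-139,yt,.045),v=.05); print('at',ty(),F())
for o in (.056,.052,.049,.046,.044,.042,.036):
    arm.move_gripper(o,12); q=arm.read_opening(); print(round(q,5),F(),'rear',round(ty()-q*500,2),round(arm.read_time_s(),2))
```

```text
at -54.40976233621871 [ 0.02  0.18 -0.28]
0.056 [-1.46  3.03  0.2 ] rear -82.29 37.89
0.05233 [-2.06  5.59  1.75] rear -80.26 38.28
0.04928 [-3.16  4.19  1.94] rear -79.06 38.63
0.0461 [-3.09 -2.86  0.35] rear -78.43 38.98
0.04495 [-2.39 -5.04  1.09] rear -78.02 39.23
0.04497 [-2.53 -5.38  0.16] rear -78.04 39.44
0.04532 [-2.84 -4.91  0.12] rear -78.21 39.66
```

View pics/s11z.png

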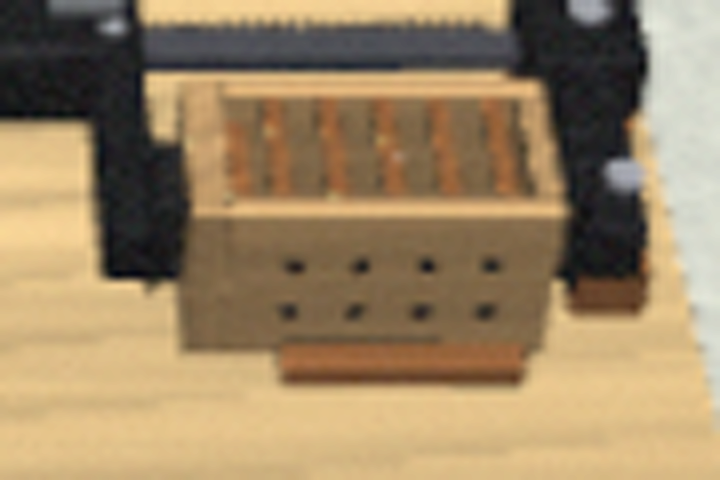

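Run:
```python
from h import *
rear=-78.1
arm.move_gripper(.078); arm.wait(.15)
yt=rear+27-4.8
arm.move_linear(W(-139,yt,.045),v=.05); print('at',ty(),F())
for o,s in ((.054,12),(.050,12),(.047,12),(.045,12),(.044,15),(.044,17),(.042,17),(.036,17)):
    arm.move_gripper(o,s); q=arm.read_opening(); print(s,round(q,5),F(),'rear',round(ty()-q*500,2),round(arm.read_time_s(),2))
```

```text
at -55.9768179520906 [ 0.81  0.48 -0.13]
12 0.0541 [-1.75  4.86  0.71] rear -82.24 41.64
12 0.04958 [-2.74  7.61  1.95] rear -79.58 42.03
12 0.04706 [-2.58  4.5   2.08] rear -79.08 42.4
12 0.04507 [-4.21  4.02  1.94] rear -78.52 42.69
15 0.04454 [-4.49  1.44  0.73] rear -78.52 42.92
17 0.0443 [-4.76  2.21  1.05] rear -78.43 43.13
17 0.04223 [-4.12 -3.44 -0.28] rear -78.13 43.44
17 0.04106 [-4.05 -3.25  0.09] rear -77.56 43.66
```

Run:
```python
from h import *
rear=-77.6
arm.move_gripper(.078); arm.wait(.15)
yt=rear+27-5
arm.move_linear(W(-139,yt,.045),v=.05); print('at',ty(),F())
for o,s in ((.054,17),(.048,17),(.045,17),(.043,17),(.036,17),(.035,18)):
    arm.move_gripper(o,s); q=arm.read_opening(); print(s,round(q,5),F(),'rear',round(ty()-q*500,2),round(arm.read_time_s(),2))
```

```text
at -55.57381487453519 [ 0.18 -0.26 -0.74]
17 0.05444 [-1.91  4.78  0.25] rear -82.28 45.68
17 0.04852 [-4.17  9.04  2.26] rear -78.8 46.12
17 0.04529 [-3.66  2.52  2.84] rear -78.38 46.48
17 0.04342 [-5.28 -0.9   2.69] rear -77.85 46.77
17 0.04112 [-4.45 -3.27  1.91] rear -77.23 47.01
18 0.04141 [-4.64 -3.21  1.69] rear -77.4 47.23
```

Run:
```python
from h import *
p=arm.read_ee_pos()
arm.move_gripper(.080); arm.move_linear([p[0],p[1],.14],v=.25)
print(arm.read_time_s())
arm.goto(W(0,13,.105),down(YB+np.pi/2)); c,im=shot('wrist','w12')
print(arm.read_time_s(),proj(c,[W(0,-12,.062)]))
cv2.imwrite('pics/w12z.png',cv2.convertScaleAbs(cv2.resize(im[120:320,230:430],None,fx=3,fy=3,interpolation=cv2.INTER_CUBIC),alpha=2))
c5,im5=load('w5')
cv2.imwrite('pics/w5z.png',cv2.convertScaleAbs(cv2.resize(im5[160:320,230:430],None,fx=3.5,fy=3.5,interpolation=cv2.INTER_CUBIC),alpha=2))
```

```text
48.6833
50.0833 [[323.08602976 238.02146828]]
```

View pics/w12z.png

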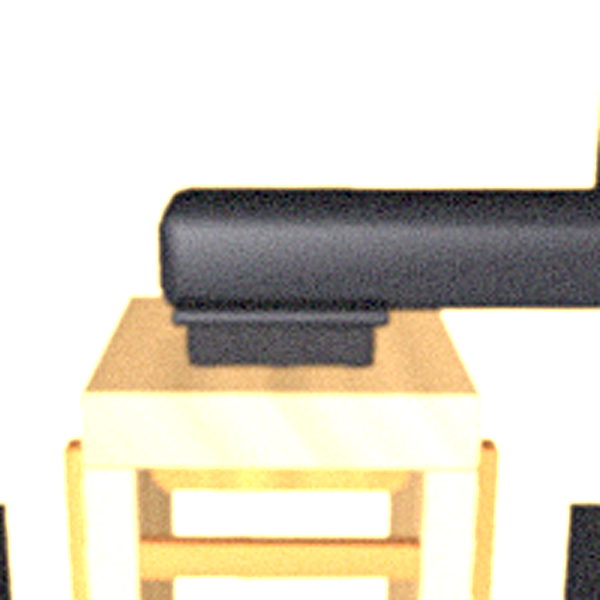

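View pics/w5z.png

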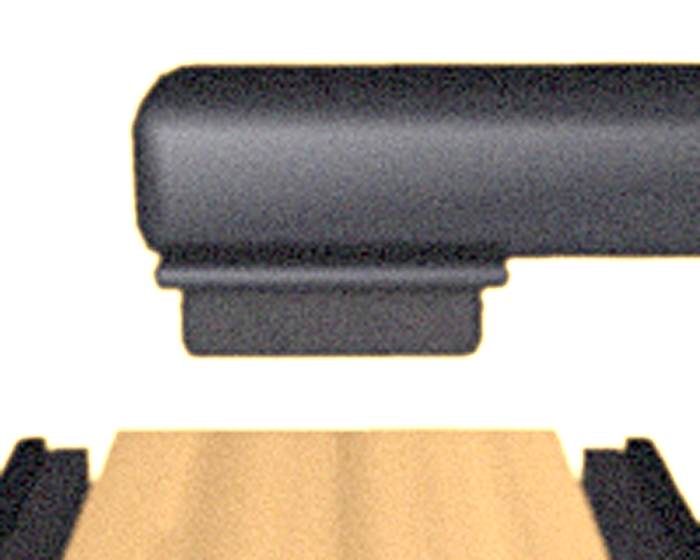

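Run:
```python
from h import *
c,im=load('w12'); z=lambda q:(np.array(q)+.5)/3-.5+[230,120]
print('pad',B(c,z([[187,365],[375,365]]),.062),'platefront',B(c,z([[180,323],[380,323]]),.064),'armfront',B(c,z([[450,308]]),.059),'armback',B(c,z([[450,188]]),.059))
print('flange rear',B(c,z([[84,391],[478,391]]),.074),'flange front',B(c,z([[84,469],[478,467]]),.074))
c,im=load('w5'); z=lambda q:(np.array(q)+.5)/3.5-.5+[230,160]
print('pad',B(c,z([[182,354],[482,354]]),.062),'platefront',B(c,z([[160,287],[505,287]]),.064),'armfront',B(c,z([[550,256]]),.059),'armback',B(c,z([[550,64]]),.059))
```

```text
pad [[ 14.7 -10.4]
 [-15.  -10.3]] platefront [[ 15.5 -17.8]
 [-15.4 -17.8]] armfront [[-26.9 -18.8]] armback [[-26.1 -37.9]]
flange rear [[ 29.1 -10.1]
 [-29.4 -10. ]] flange front [[ 29.7   2.4]
 [-30.    2.1]]
pad [[ 14.5 -40.3]
 [-14.6 -40.1]] platefront [[ 16.  -47.7]
 [-16.4 -47.5]] armfront [[-21.3 -49. ]] armback [[-20.6 -67.7]]
```

Run:
```python
from h import *
c,im=load('w7')
cv2.imwrite('pics/w7z.png',cv2.convertScaleAbs(cv2.resize(im[135:325,265:385],None,fx=4,fy=4,interpolation=cv2.INTER_CUBIC)[:600],alpha=1.7))
cv2.imwrite('pics/w7y.png',cv2.convertScaleAbs(cv2.resize(im[270:340,275:435],None,fx=4.8,fy=4.8,interpolation=cv2.INTER_CUBIC)[:600],alpha=1.7))
```

```text
(no output)
```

View pics/w7z.png

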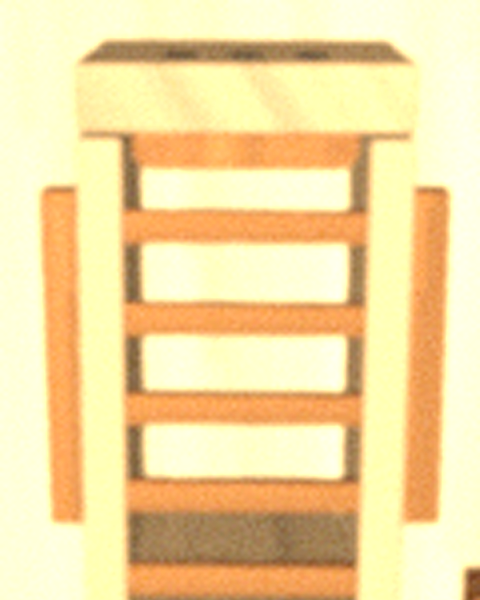

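View pics/w7y.png

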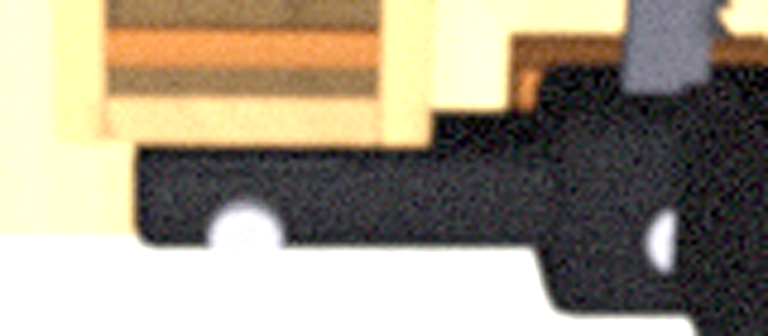

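View pics/w12.png

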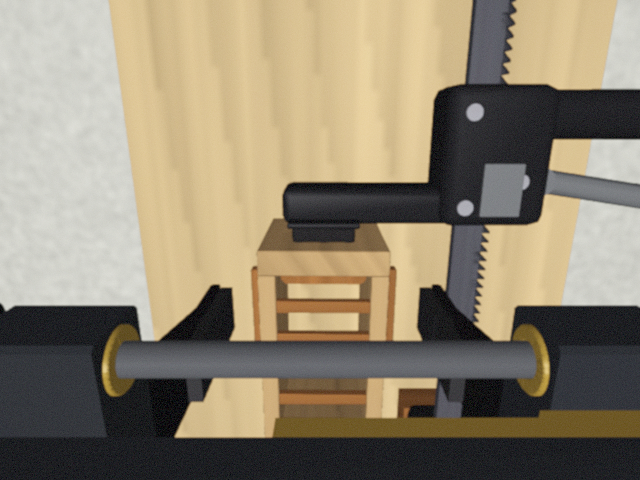

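Run:
```python
from h import *
c,im=load('w7'); z=lambda q:(np.array(q)+.5)/4-.5+[265,135]
print('w7 rear',B(c,z([[78,63],[417,63]]),.074).tolist(),'front',B(c,z([[78,132],[417,132]]),.074).tolist(),'cleat',B(c,z([[58,190],[430,190]]),.020).tolist())
z=lambda q:(np.array(q)+.5)/4.8-.5+[275,270]
print('cage end',B(c,z([[100,144],[430,146]]),.074).tolist())
c,im=load('w12'); z=lambda q:(np.array(q)+.5)/3-.5+[230,120]
print('w12 cleat',B(c,z([[73,443],[488,443]]),.020).tolist(),'rear',B(c,z([[84,391],[478,391]]),.074).tolist())
c,im=load('w3'); z=lambda q:(np.array(q)+.5)/6.5-.5+[265,155]
print('w3 cleat',B(c,z([[55,236],[660,240]]),.020).tolist())
```

```text
w7 rear [[28.5, -10.9], [-30.1, -10.7]] front [[28.9, 1.0], [-30.5, 1.1]] cleat [[38.9, 19.8], [-39.2, 19.9]]
cage end [[23.3, 102.2], [-29.8, 102.7]]
w12 cleat [[41.1, 18.7], [-40.8, 18.9]] rear [[29.1, -10.1], [-29.4, -10.0]]
w3 cleat [[39.9, 19.5], [-38.6, 19.8]]
```

Run:
```python
from h import *
rear=-77.3
arm.move_gripper(.076); arm.goto(W(-139,rear+25,.12),down(YB)); arm.move_linear(W(-139,rear+25,.045),v=.2)
print('at',ty(),F(),arm.read_time_s())
for o,s in ((.051,15),(.046,17),(.036,17)):
    arm.move_gripper(o,s); q=arm.read_opening(); print(s,round(q,5),F(),'rear',round(ty()-q*500,2),round(arm.read_time_s(),2))
```

```text
at -52.240744566896055 [ 0.8  -0.42  0.41] 52.35
15 0.05153 [-1.31 -2.11  4.33] rear -78.37 53.09
17 0.04711 [-0.78 -7.38  4.85] rear -77.18 53.51
17 0.04515 [ 0.73 -8.89  4.41] rear -76.25 53.73
```

Run:
```python
from h import *
arm.move_gripper(.076); arm.wait(.1)
arm.move_linear(W(-139,-76.4+24.5,.045),v=.05)
for o,s in ((.050,17),(.036,18)):
    arm.move_gripper(o,s); q=arm.read_opening(); print(s,round(q,5),F(),'ty',round(ty(),2),'rear',round(ty()-q*500,2),round(arm.read_time_s(),2))
c,im=shot('scene','s13')
cv2.imwrite('pics/s13z.png',cv2.convertScaleAbs(cv2.resize(im[250:310,335:425],None,fx=8,fy=8,interpolation=cv2.INTER_CUBIC),alpha=1.7))
```

```text
17 0.0506 [-0.68  0.2  -0.64] ty -52.01 rear -77.31 55.65
18 0.04398 [ 1.14 -7.61 -1.56] ty -53.57 rear -75.56 56.03
```

View pics/s13z.png

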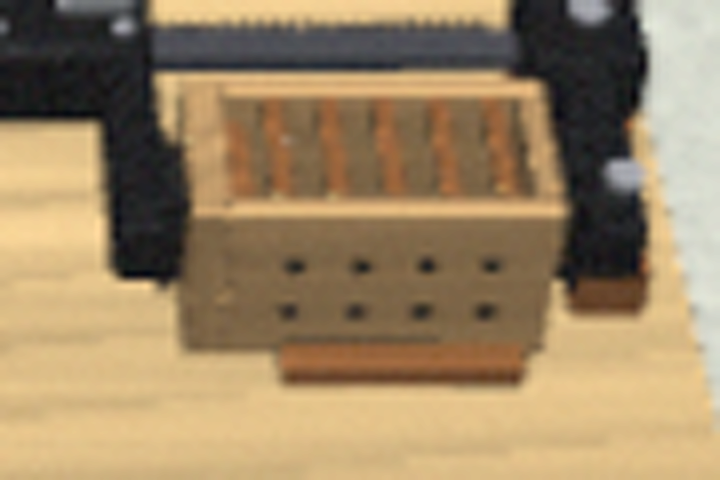

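```bash
cat >> h.py <<'E'
def jaw(im,ref):
    # displacement of head jaw arm (px) rel to ref picture via template
    t=cv2.cvtColor(ref,cv2.COLOR_BGR2GRAY)[262:288,345:356].astype(np.float32)
    g=cv2.cvtColor(im,cv2.COLOR_BGR2GRAY)[260:290,338:372].astype(np.float32)
    t=cv2.resize(t,None,fx=8,fy=8,interpolation=cv2.INTER_CUBIC); g=cv2.resize(g,None,fx=8,fy=8,interpolation=cv2.INTER_CUBIC)
    r=cv2.matchTemplate(g,t,cv2.TM_CCOEFF_NORMED); _,v,_,l=cv2.minMaxLoc(r); return (l[0]/8-7,l[1]/8-2,round(v,3))
E
python3 - <<'E'
from h import *
ref=load('s11')[1]
print('s13',jaw(load('s13')[1],ref),'s10',jaw(load('s10')[1],ref))
arm.move_gripper(.076); arm.wait(.1)
_,im=shot('scene','s14'); print('released',jaw(im,ref))
arm.move_linear(W(-139,-75.8+24.5,.045),v=.06)
for o,s in ((.050,17),(.036,18)):
    arm.move_gripper(o,s); q=arm.read_opening(); print(s,round(q,5),F(),'ty',round(ty(),2),'rear',round(ty()-q*500,2),round(arm.read_time_s(),2))
_,im=shot('scene','s15'); print('squeezed',jaw(im,ref))
E
```

```text
s13 (1.25, -0.125, 0.988) s10 (-1.125, 0.0, 0.995)
released (0.75, 0.0, 0.994)
17 0.0501 [ 0.08 -4.32 -1.1 ] ty -51.86 rear -76.92 58.07
18 0.04412 [  1.14 -11.01  -2.21] ty -53.14 rear -75.2 58.42
squeezed (1.375, 0.0, 0.986)
```

Run:
```python
from h import *
ref=load('s11')[1]
arm.move_gripper(.076); p=arm.read_ee_pos()
arm.move_linear([p[0],p[1],.125],v=.3)
arm.goto(W(0,13,.105),down(YB+np.pi/2)); c,im=shot('wrist','w16')
_,s=shot('scene','s16'); print(jaw(s,ref),arm.read_time_s())
cv2.imwrite('pics/w16z.png',cv2.convertScaleAbs(cv2.resize(im[120:320,230:430],None,fx=3,fy=3,interpolation=cv2.INTER_CUBIC),alpha=2))
```

```text
(1.0, 0.0, 0.99) 61.1833
```

View pics/w16z.png

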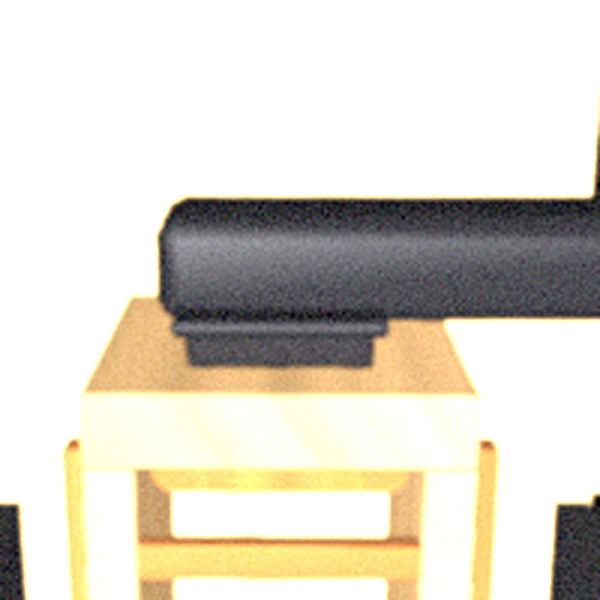

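Run:
```python
from h import *
ref=load('s11')[1]
y=-75.4+24.6
arm.goto(W(-139,y,.115),down(YB)); arm.move_linear(W(-139,y,.045),v=.25)
print(arm.read_time_s())
arm.move_gripper(.050,17); arm.move_gripper(.036,20); q=arm.read_opening()
_,im=shot('scene','s17'); j=jaw(im,ref); print('squeezed',q,F(),'rear',ty()-q*500,j,arm.read_time_s())
arm.move_gripper(.076); _,im=shot('scene','s18'); print('rel',jaw(im,ref),arm.read_time_s())
```

```text
62.975
squeezed 0.04227978304939743 [  0.37 -11.19   4.22] rear -74.05730705298775 (1.875, 0.0, 0.983) 64.1667
rel (1.625, 0.0, 0.983) 65.075
```

Run:
```python
from h import *
p=arm.read_ee_pos(); print(F())
arm.move_linear([p[0],p[1],.16],v=.2); print(F(),arm.read_time_s())
_,im=shot('wrist','w19'); _,s=shot('scene','s19'); print(jaw(s,load('s11')[1]))
arm.finish_job(); print(arm.read_time_s())
cv2.imwrite('pics/s19z.png',cv2.convertScaleAbs(cv2.resize(s[205:315,285:430],None,fx=5,fy=5,interpolation=cv2.INTER_CUBIC),alpha=1.7))
```

```text
[ 0.3   0.66 -0.58]
[-0.45  0.9  -0.48] 65.8
(1.625, 0.0, 0.982)
the job is handed in; nothing more can be done
the job is handed in; nothing more can be done
```

I fitted the panel into the cage mouth and let go of it. Then I worked the clamp trigger in strokes of 12 to 20 N until the jaw gripped, backed the arm off and handed the job in at about 66 s.

**What the last checks showed**
- **Panel:** in the last close wrist view, taken before the final stroke, it sat flush and square in the mouth with the jaw pad pressing on it.
- **Grip force:** that same view showed about 2 mm of pad squash, or 9 to 10 N, which is borderline. I did one more squeeze at 20 N. The released jaw then stood 0.6 px further forward in the scene picture, which by my scale is roughly 1.5 mm. That makes about 3.5 mm of squash, or 15 to 18 N.
- **Trigger and robot:** with the gripper open and lifted clear, the tool force was about zero and the jaw had not slipped back. I did not check the trigger after the last stroke; it had sprung back in the earlier views.

**What disagreed or was not done**
- The first two 17 N strokes on the work left almost no squash. I had set the gripper too far back, so the trigger finger used up most of its travel before the rear finger engaged. I moved it forward for the later strokes.
- The squash rests on pixel measurements good to about 0.5 mm, or 2 N. I took no second wrist view after the final stroke.
- The last picture was not saved for viewing because the script stopped at hand-in.

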